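Set the wind vane on the reference post and store the direction

TASK

The wind vane on the test jig has to be referenced: with a fingertip, gently push its arm round until its nose (not the tail fin) points straight at the tall post, and let go of it. Then press the round button on the logger box all the way down to store the direction, and release it. Do not press the button before the vane points at the tall post, and leave the posts and everything else on the bench standing where they are.

Things in the scene. Friction and masses are not known exactly. Their poses are not given: they have to be found in the camera images.
- vane (a joint): turn of the wind vane about its upright axis, rad, growing anticlockwise seen from above; 0 when the nose points along the x axis of jig. No stop is met within a full turn either way. A stiff bearing (about 0.03 N m) keeps it where it is left; pushing takes under 1 N.
- jig: fixed test jig: round aluminium plate 130 mm in diameter, 12 mm thick, with the black sensor body on it (54 mm in diameter, top 125 mm above the bench) that carries the vane; origin on the vane's axis, at bench height
- vane_hub (a point): point on the vane's upright axis at the height of its rod's centre line, 150 mm above the bench; turns with the vane: x axis along the rod towards the nose, z up. The rod is level, steel, 10 mm in diameter. The hub is a black drum 36 mm in diameter, rising 12 mm above the rod's centre line. From 28 to 93 mm ahead of the axis the bare rod has free air beside and below it, down to the jig plate.
- vane_nose (a point): foremost point of the vane's nose, 135 mm from the axis, at the rod's height: a short black bullet shape, 26 mm in diameter at most, from 93 to 135 mm ahead of the axis
- vane_tail (a point): rear end of the vane, 130 mm behind the axis, at the rod's height: an upright black fin 62 mm long (from 68 to 130 mm behind the axis), 4 mm thick, from 22 mm below to 42 mm above the rod's centre line
- tall_post: the tall reference post: a plain steel rod 16 mm in diameter, 150 mm high overall, on a round foot 42 mm in diameter and 14 mm thick; stands loose on the bench 0.15 to 0.22 m from the vane's axis; origin at the centre of its underside
- short_post_a: a short post like the tall one but 75 mm high, loose, about as far from the vane; not to be pointed at; origin at the centre of its underside
- short_post_b: a second short post, same as the first
- button (a joint): travel of the logger's push button, m: 0 up, 0.006 fully down; a spring brings it back up; fully down takes 5 N
- button_top (a point): centre of the top face of the button: a dark grey round cap 28 mm in diameter in a black housing on the flat lid of the logger, a fixed closed light grey box 160 x 110 x 60 mm with a display beside the button and cable glands on its sides. Pressed straight down. The open box of the same size, with a circuit board, has no button.
- multimeter: bystander: red multimeter 160 x 80 x 43 mm lying on the bench, origin at the centre of its underside
- adapter: bystander: black power adapter 110 x 50 x 32 mm, origin at the centre of its underside
- screwdriver: bystander: screwdriver 140 mm long lying on the bench
- tape_roll: bystander: black tape roll 90 mm in diameter, 22 mm high, lying flat
- cup_anemometer: bystander: three-cup wind speed sensor, 140 mm across the cups, 131 mm high, standing loose, origin at the centre of its underside
There are look-alikes about, which are no part of the job. Leave any pink look-alike of the part that bears button alone.

How it is judged (in metres and radians):
On the way, in this order (a step that is already met when the one before it is completed fails the run):
1. the vane's nose points at the tall post, the vane is at rest and no longer touched (x of tall_post in the frame of vane_hub above 0.05 m and y of tall_post in the frame of vane_hub between -0.02 and 0.02 m and velocity of joint vane between -0.05 and 0.05 rad/s and contact force between anything else and vane below 0.1 N), for 0.2 s.
2. the logger's button is pressed fully down while the vane points at the tall post (x of tall_post in the frame of vane_hub above 0.05 m and y of tall_post in the frame of vane_hub between -0.02 and 0.02 m and value of joint button above 0.0045 m), for 0.05 s.
At the end, for the whole second after the job is handed in: the line from the vane's axis through its nose passes within 20 mm of the tall post's axis, on the nose side; the vane is at rest, the button has sprung back up (within 1 mm), and the three posts stand upright within 15 mm of where they were (x of tall_post in the frame of vane_hub above 0.05 m and y of tall_post in the frame of vane_hub between -0.02 and 0.02 m and velocity of joint vane between -0.05 and 0.05 rad/s and value of joint button below 0.001 m and angle between each of tall_post, short_post_a, short_post_b's own z axis and vertical below 0.1 rad and distance of each of tall_post, short_post_a, short_post_b from where it was at the start of the episode below 0.015 m); the robot touches nothing.
It fails at once if the button is pressed (by 3 mm or more) while the vane does not point at the tall post (within 20 mm) (value of joint button above 0.003 m and not (x of tall_post in the frame of vane_hub above 0.05 m and y of tall_post in the frame of vane_hub between -0.02 and 0.02 m)).
It fails at once if the vane is pushed or squeezed with more than 15 N (contact force between any of the fingers, the arm and vane above 15 N).
It fails at once if a post is moved by more than 15 mm, lifted or knocked over (distance of any of tall_post, short_post_a, short_post_b from where it was at the start of the episode above 0.015 m or angle between any of tall_post, short_post_a, short_post_b's own z axis and vertical above 0.3 rad).
It fails at once if another loose thing is moved by more than 25 mm or lifted (distance of any of multimeter, adapter, screwdriver, tape_roll, cup_anemometer from where it was at the start of the episode above 0.025 m).
It also fails if it takes over 54 s, if anything falls off the work surface, if the arm or the gripper's body presses on something with over 40 N, if the wrist force passes 120 N, or if a joint passes its speed limit or range.

ROBOT

A 6-joint arm with a two-finger parallel gripper is mounted at the origin on the work surface. World frame = base frame: x ahead of the robot, y to its left, z up, the work surface at z = 0. Lengths are in m, angles in degrees, forces in N, time in s.
With the tool pointing down it reaches from about 0.4 to 0.825 m from the base axis. Payload 7 kg.
Tool frame: the origin (TCP) lies midway between the tips of the shut fingers; the grasp point (between the pads) lies hold_point_z behind it (hold_point_z is the distance from the TCP to the grasp point, in m); z points along the fingers, y is the line along which they close (so a half turn about z gives the same grasp; the last joint's range is limited). The gripper opens to 88 mm and grips with 3 to 60 N. Pads are 19 mm wide; open, the fingers measure 130 mm over their backs; the gripper's body (78 mm by 193 mm) begins 47 mm behind the grasp point.
Start: joints at [-59.582, 20.546, 0.682, 0, -70.136, -16.507], TCP at [0.162, -0.655, 0.227] pointing down, gripper open.
Joint ranges: [-176.03, 176.03], [-82.01, 121.73], [-58.28, 71.71], [-173.87, 95.51], [-174.79, -0.11], [-173.66, 173.66]. Speed limits (degrees/s): [136.94, 136.94, 172.46, 180, 180, 180].

INTERFACE

Orientations are given as [roll, pitch, yaw] about the fixed x, y, z axes, in that order (R = Rz(yaw) Ry(pitch) Rx(roll)).
In Python, from plant import * gives the robot as it stands.
- The arm moves only by the tool step_arm, never from a script. Its argument "steps" is a list that holds one entry, the list of rows, each a list of 6 numbers: the shift along the tool's x, y, z scaled (see below), then the turn, a rotation vector about the tool's x, y, z scaled (see below). In form: [[[tx, ty, tz, wx, wy, wz], ...]]. A call has 1 to 20 rows; each row is the pose to reach, as a shift and turn from the pose commanded when the call began, along the tool's axes at that moment; what a row does not reach only later rows make up. The controller multiplies each number of a shift by 100 mm and each number of a turn by 0.5 rad. A row lasts 1/10 s, in which the tool goes at most 50 mm and 8.59 degrees, less where a joint would pass 70% of its speed; a pose out of reach is approached as far as the arm can. A call with a number of a shift or a turn outside -1 to 1 is refused whole. A call with a gripper value outside its range is refused whole. "jaw" is the closure in counts, from 0 (fully open) to 255 (shut), set as the call begins (left out, the last holds). The fingers move at their own pace and stop on an object; the grip force is fixed at half the most. Time passes only in rows, so rows that repeat a pose let the fingers close. It gives the time, the measured TCP pose, the force, the opening and the grip force at its end, in the units of the state.
- get_obs(): the state, without advancing time (a new reading comes with each control period).
- snapshot(name): name is "scene" or "top" or "wrist"; returns (picture, depth): 384x512x3 uint8, red, green, blue; 384x512 float32, m along the optical axis (not along the pixel's ray), 0 where there is no reading.
- calibration(name): a dict with "mtx" (3x3 intrinsics, pixels), "dist" ([k1, k2, p1, p2, k3] as OpenCV has them; the pictures are not rectified), "rvec" (rotation vector, rad) and "tvec" (3), from world to camera coordinates, as OpenCV has them. Camera axes: x right, y down, z forward; pixel columns grow to the right and rows downward; lengths in m; the calibration is good to about 2 mm. A picture is of the moment at which its call begins: read the wrist's pose just before it. calibration takes no time and is no camera call; for the wrist camera it gives the pose at the moment of the call.
- close_job(): hands the job in; it is judged then, once.
The state is a dict: "clock": time; "joint_pos": joint angles; "qvel": joint speeds; "tau": joint torques, N m; "tool_pos": TCP position; "orientation": TCP orientation; "force": force on the tool from outside, world axes, zero at the start; "moment": the same for the moment, N m; "opening": finger opening in m; "gripper_force": force on a finger pad.
Only numpy, scipy, OpenCV 4.12 (cv2) and the standard library are available. Lean on these libraries where they do the work, as an engineer would, in place of code of your own. Each camera call takes 0.05 s, during which the arm holds its last target. There are 200 camera calls.

## Working session

There is one attempt and no reset: what is moved stays moved. The work goes in short steps, Python scripts to look and compute and a tool call to move; the robot and the scene stay as the last step left them, time stands still between calls to the robot, and variables do not carry over. Pictures are saved under pics/ and viewed, at most 10 in all, crops included, and the job is handed in when it is done.

Besides the shell and the picture viewer there is one more tool, called after "Call:" by a JSON object that holds its "api" and its "payload", one argument or row to a line. step_arm: Moves the arm, as the interface text tells. Its arguments: {"type":"object","properties":{"steps":{"type":"array","items":{"type":"array","items":{"type":"array","items":{"type":"number","minimum":-1,"maximum":1}}}},"jaw":{"type":"number"}},"required":["steps"]}

```bash
mkdir -p pics; cat > h.py <<'E'
from plant import *
import numpy as np, cv2
from scipy.spatial.transform import Rotation as R
def cam(n):
    c=calibration(n); return np.array(c["mtx"]),np.array(c["dist"]),cv2.Rodrigues(np.array(c["rvec"]))[0],np.array(c["tvec"]).ravel()
def grab(n,tag):
    c=cam(n); im,d=snapshot(n); np.savez(f"{tag}.npz",im=im,d=d,K=c[0],D=c[1],R=c[2],t=c[3]); cv2.imwrite(f"pics/{tag}.png",im[:,:,::-1]); return im,d
def cloud(tag):
    z=np.load(tag+".npz"); h,w=z['d'].shape
    u,v=np.meshgrid(np.arange(w),np.arange(h)); p=np.stack([u,v],-1).reshape(-1,1,2).astype(np.float64)
    n=cv2.undistortPoints(p,z['K'],z['D']).reshape(h,w,2); d=z['d'].astype(float)
    P=np.dstack([n*d[...,None],d]); W=(P-z['t'])@z['R']; W[d==0]=np.nan
    return W,z['im']
E
python3 - <<'E'
from h import *
for n in("scene","top"): grab(n,n+"0")
a=cv2.imread("pics/scene0.png");b=cv2.imread("pics/top0.png")
W,im=cloud("top0"); print(get_obs())
print("cam centre",[(-cam(n)[2].T@cam(n)[3]).round(3) for n in("scene","top")])
E
```

```text
{'clock': 0.1, 'joint_pos': array([-5.95827139e+01,  2.05882026e+01,  6.38118614e-01, -1.76007091e-02,
       -7.01358582e+01, -1.65054133e+01]), 'qvel': array([ 0.04058086, -0.06883885,  0.01614498,  0.00727772,  0.00636492,
       -0.06773472]), 'tau': array([-8.45794330e-04, -5.84164345e+01,  2.93750310e+01,  7.01543301e+00,
        1.01907947e-02, -8.08079176e-05]), 'tool_pos': array([ 0.1621361 , -0.65477892,  0.2257001 ]), 'orientation': array([ 1.79912898e+02, -8.55415937e-03, -1.66094114e+02]), 'force': array([ 0.18334856, -0.54182617, -0.28995905]), 'moment': array([0.03029604, 0.01401685, 0.0210347 ]), 'gripper_force': 0.0, 'opening': 0.08778198807499145}
cam centre [array([1.149, 0.377, 1.047]), array([ 0.331, -0.088,  1.358])]
```

View pics/top0.png

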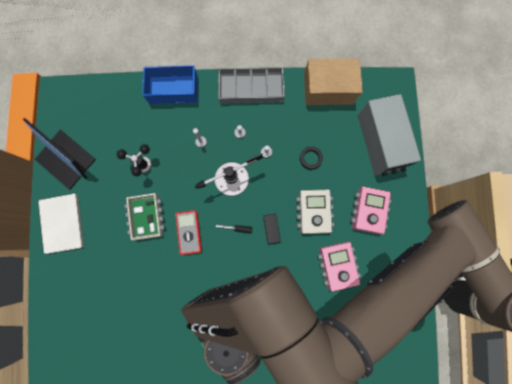

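View pics/scene0.png

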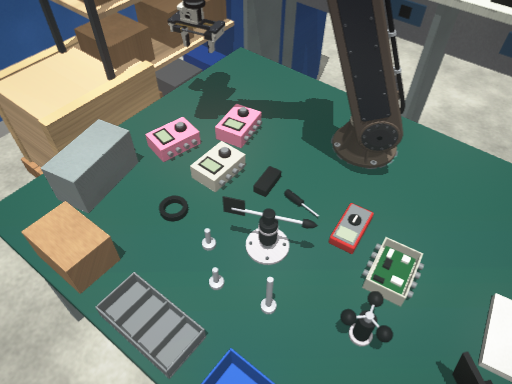

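The top view shows the vane hub at about (232,173), its nose at (200,184) and its tail fin near (265,153). The tall post is at about (199,138), with short posts at (240,131) and (267,152). The light grey logger is at (316,212) with its button near (317,220). Next I'll measure these.

```bash
python3 - <<'E'
from h import *
W,im=cloud("top0"); S,_=cloud("scene0")
A=np.vstack([W.reshape(-1,3),S.reshape(-1,3)]);src=np.r_[np.zeros(W.size//3),np.ones(S.size//3)]
def show(n,c,r,z0,z1):
    for s in(0,1):
        m=(np.hypot(A[:,0]-c[0],A[:,1]-c[1])<r)&(A[:,2]>z0)&(A[:,2]<z1)&(src==s); p=A[m]
        if len(p): print(n,"ts"[s],len(p),"med",np.median(p,0).round(4),"min",p.min(0).round(3),"max",p.max(0).round(3))
px=dict(hub=(232,173),nose=(200,184),tail=(265,153),tall=(200,142),sa=(240,132),sb=(267,152),log=(316,212),btn=(317,220))
P={k:W[v,u] for k,(u,v) in px.items()}
for k in P: print(k,P[k].round(3))
g=lambda k:P[k][:2]
show("plate",g("hub"),.1,.006,.018)
show("hub",g("hub"),.03,.155,.17)
show("rod/vane",g("hub"),.15,.14,.2)
show("tallfoot",g("tall"),.05,.008,.02);show("tallrod",g("tall"),.05,.03,.16)
show("safoot",g("sa"),.03,.008,.02);show("sarod",g("sa"),.03,.03,.1)
show("sbfoot",g("sb"),.04,.008,.02);show("sbrod",g("sb"),.04,.03,.1)
show("lid",g("log"),.1,.055,.066);show("btn",g("btn"),.03,.068,.1)
a=cv2.resize(im[110:260,180:350],None,fx=4,fy=4,interpolation=cv2.INTER_CUBIC);cv2.imwrite("pics/top0c.png",a[:,:,::-1])
E
```

```text
hub [ 0.569 -0.027  0.166]
nose [0.534 0.085 0.163]
tail [ 0.675 -0.15   0.021]
tall [0.726 0.104 0.022]
sa [ 0.759 -0.054  0.034]
sb [ 0.676 -0.158  0.032]
log [ 0.434 -0.333  0.059]
btn [ 0.403 -0.33   0.085]
plate t 574 med [ 0.562  -0.0215  0.0119] min [ 0.498 -0.119  0.006] max [0.665 0.056 0.018]
plate s 951 med [5.976e-01 2.000e-04 1.160e-02] min [ 0.517 -0.079  0.006] max [0.647 0.064 0.018]
hub t 81 med [ 0.5776 -0.016   0.1613] min [ 0.56  -0.044  0.155] max [0.595 0.002 0.166]
hub s 97 med [ 0.5813 -0.0169  0.1614] min [ 0.565 -0.037  0.155] max [0.598 0.001 0.167]
rod/vane t 329 med [ 0.5774 -0.0157  0.1584] min [ 0.521 -0.133  0.14 ] max [0.631 0.104 0.197]
rod/vane s 710 med [ 0.5953 -0.0263  0.1574] min [ 0.527 -0.135  0.14 ] max [0.636 0.105 0.195]
tallfoot t 62 med [0.7267 0.0975 0.0151] min [0.712 0.081 0.008] max [0.754 0.122 0.019]
tallfoot s 137 med [0.741  0.1093 0.0154] min [0.714 0.084 0.008] max [0.755 0.124 0.02 ]
tallrod t 61 med [0.7278 0.1004 0.1139] min [0.724 0.094 0.035] max [0.741 0.109 0.151]
tallrod s 170 med [0.7391 0.1069 0.1077] min [0.727 0.096 
[... 472 characters left out ...]
71  0.01 ] max [ 0.702 -0.135  0.02 ]
sbfoot s 108 med [ 0.6914 -0.1485  0.0148] min [ 0.665 -0.174  0.009] max [ 0.707 -0.134  0.02 ]
sbrod t 26 med [ 0.68   -0.1533  0.0702] min [ 0.675 -0.161  0.032] max [ 0.689 -0.146  0.077]
sbrod s 69 med [ 0.6884 -0.1518  0.064 ] min [ 0.678 -0.164  0.031] max [ 0.695 -0.147  0.079]
lid t 1069 med [ 0.4419 -0.3292  0.0608] min [ 0.358 -0.387  0.055] max [ 0.518 -0.275  0.066]
lid s 989 med [ 0.4538 -0.3263  0.06  ] min [ 0.359 -0.389  0.055] max [ 0.522 -0.274  0.066]
btn t 105 med [ 0.4026 -0.329   0.0758] min [ 0.381 -0.351  0.068] max [ 0.422 -0.31   0.088]
btn s 99 med [ 0.4116 -0.3275  0.0744] min [ 0.384 -0.351  0.068] max [ 0.429 -0.308  0.087]
```

View pics/top0c.png

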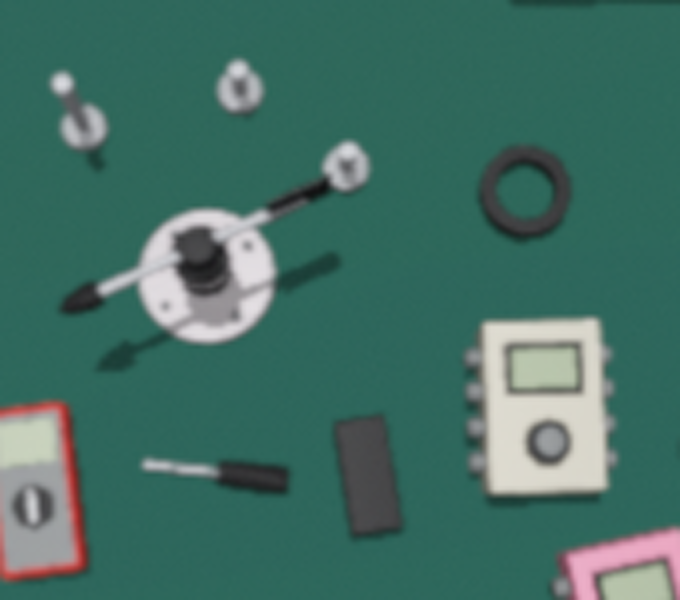

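The vane's axis is at about (0.580, -0.018) with the nose at about 114°. The tall post is at (0.734, 0.103), bearing 38°, so the nose has to turn about 76° clockwise. I'll travel there with the fingers shut and raised, starting with one call to check the behaviour.

Call:
{"api": "step_arm", "payload": {
  "steps": [
    [[-0.28,0.32,-0.24,0,0,0],[-0.57,0.64,-0.24,0,0,0],[-0.85,0.95,-0.24,0,0,0]]
  ],
  "jaw": 255
}}

```text
clock: 0.4
tool_pos: [0.2223, -0.5414, 0.2505]
orientation: [-180.0, 0.0, -166.1]
force: [1.0, 0.1, 1.0]
opening: 0.0689
gripper_force: 0.0
```

Call:
{"api": "step_arm", "payload": {
  "steps": [
    [[-0.28,0.32,0,0,0,0],[-0.57,0.64,0,0,0,0],[-0.85,0.95,0,0,0,0]]
  ]
}}

```text
clock: 0.7
tool_pos: [0.2819, -0.4281, 0.2503]
orientation: [180.0, -0.0, -166.1]
force: [0.3, -0.3, 0.6]
opening: 0.0454
gripper_force: 0.0
```

Call:
{"api": "step_arm", "payload": {
  "steps": [
    [[-0.28,0.32,0,0,0,0],[-0.57,0.64,0,0,0,0],[-0.85,0.95,0,0,0,0],[-0.85,0.95,0,0,0,0],[-0.85,0.95,0,0,0,0]]
  ]
}}

```text
clock: 1.2
tool_pos: [0.3417, -0.3164, 0.2506]
orientation: [-180.0, 0.0, -165.9]
force: [-0.1, -1.1, -0.7]
opening: 0.0052
gripper_force: 0.0
```

```bash
python3 - <<'E'
from h import *
grab("wrist","w1"); W,im=cloud("w1")
for lo,hi in((.055,.066),(.068,.083),(.083,.1)):
    m=(W[...,2]>lo)&(W[...,2]<hi)&(np.hypot(W[...,0]-.405,W[...,1]+.33)<.13)
    p=W[m]; print(lo,len(p), len(p) and (p.min(0).round(3),p.max(0).round(3),np.median(p,0).round(3)))
E
```

```text
0.055 6320 (array([ 0.277, -0.421,  0.055]), array([ 0.518, -0.275,  0.066]), array([ 0.378, -0.352,  0.06 ]))
0.068 967 (array([ 0.382, -0.351,  0.068]), array([ 0.419, -0.309,  0.083]), array([ 0.397, -0.332,  0.073]))
0.083 70 (array([ 0.39 , -0.343,  0.083]), array([ 0.411, -0.319,  0.085]), array([ 0.401, -0.33 ,  0.083]))
```

Call:
{"api": "step_arm", "payload": {
  "steps": [
    [[-0.28,0.32,0,0,0,0],[-0.57,0.64,0,0,0,0],[-0.85,0.95,0,0,0,0]]
  ]
}}

```text
clock: 1.55
tool_pos: [0.4008, -0.2048, 0.2504]
orientation: [180.0, -0.0, -166.3]
force: [1.1, -0.2, 0.2]
opening: 0.0006
gripper_force: 0.0
```

Call:
{"api": "step_arm", "payload": {
  "steps": [
    [[-0.28,0.32,0,0,0,0],[-0.57,0.64,0,0,0,0],[-0.85,0.95,0,0,0,0]]
  ]
}}

```text
clock: 1.85
tool_pos: [0.4611, -0.0917, 0.2505]
orientation: [-180.0, -0.0, -166.2]
force: [1.1, 0.3, -0.7]
opening: 0.0006
gripper_force: 0.0
```

Call:
{"api": "step_arm", "payload": {
  "steps": [
    [[-0.28,0.32,0,0,0,-0.1],[-0.57,0.64,0,0,0,-0.2],[-0.85,0.95,0,0,0,-0.31],[-0.85,0.95,0,0,0,-0.31],[-0.85,0.95,0,0,0,-0.31]]
  ]
}}

```text
clock: 2.35
tool_pos: [0.5205, 0.0202, 0.2496]
orientation: [-180.0, -0.1, -157.2]
force: [-0.0, -0.8, 0.0]
opening: 0.0008
gripper_force: 0.0
```

```bash
python3 - <<'E'
from h import *
print(get_obs()["tool_pos"],get_obs()["joint_pos"].round(1))
grab("wrist","w2"); W,im=cloud("w2")
for t in("w2","scene0","top0"):
    W,_=cloud(t); A=W.reshape(-1,3); d=A[:,:2]-[.58,-.018]; r=np.hypot(*d.T)
    rod=(A[:,2]>.146)&(A[:,2]<.16)&(r>.028)&(r<.09)&(np.abs(d@[.91,.41])<.03)
    p=A[rod,:2]
    if len(p)>5:
        vx,vy,x,y=cv2.fitLine(p.astype(np.float32),cv2.DIST_HUBER,0,.01,.01).ravel(); s=np.sign(vy)
        print(t,len(p),"rod ang",np.degrees(np.arctan2(vy*s,vx*s)),"offset of axis est from line",(np.array([.58,-.018])-[x,y])@[-vy*s,vx*s])
    h=A[(A[:,2]>.158)&(A[:,2]<.168)&(r<.024)]
    if len(h): print("hubtop",len(h),h.min(0).round(3),h.max(0).round(3))
E
```

```text
[0.52051048 0.02017061 0.24964977] [ 23.8   5.1 -16.4  -0.  -68.6 -91.1]
w2 537 rod ang 113.34673 offset of axis est from line -0.0012148118538556065
hubtop 272 [ 0.56  -0.031  0.158] [ 0.575 -0.004  0.164]
scene0 165 rod ang 113.9195 offset of axis est from line 0.004351778749299226
hubtop 103 [ 0.565 -0.029  0.158] [0.598 0.002 0.167]
top0 87 rod ang 113.00428 offset of axis est from line -0.0009757746584635204
hubtop 74 [ 0.56  -0.03   0.158] [0.595 0.001 0.166]
```

View pics/w2.png

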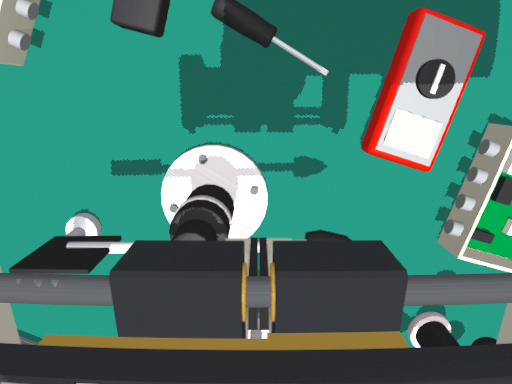

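The wrist view shows the hub at (205,215), the fin at (65,252) and the gripper shut over the nose side. The rod line fits agree on about 113.4°. The tool's x axis is tangential to the rod and its y axis radial, so I'll go down beside the rod and sweep.

Call:
{"api": "step_arm", "payload": {
  "steps": [
    [[0,0.03,0.3,0,0,0],[0,0.03,0.6,0,0,0],[0,0.03,0.9,0,0,0],[0,0.03,0.9,0,0,0]]
  ]
}}

```text
clock: 2.8
tool_pos: [0.5162, 0.0211, 0.1572]
orientation: [179.9, -0.4, -157.4]
force: [-0.2, -0.4, 1.0]
opening: -0.0001
gripper_force: 0.0
```

Call:
{"api": "step_arm", "payload": {
  "steps": [
    [[0,0,0.15,0,0,0],[0,0,0.25,0,0,0],[-0.06,0,0.25,0,0,0],[-0.12,0,0.25,0,0,0],[-0.18,0,0.25,0,0,0],[-0.23,0,0.25,0,0,0],[-0.23,0,0.25,0,0,0]]
  ]
}}

```text
clock: 3.5
tool_pos: [0.5412, 0.0328, 0.1358]
orientation: [-180.0, 0.0, -157.2]
force: [-0.3, 1.1, -0.7]
opening: 0.0005
gripper_force: 0.0
```

Call:
{"api": "step_arm", "payload": {
  "steps": [
    [[-0.053,0.012,0,0,0,0.175],[-0.107,0.019,0,0,0,0.349],[-0.161,0.021,0,0,0,0.524],[-0.215,0.019,0,0,0,0.698],[-0.269,0.011,0,0,0,0.873],[-0.269,0.011,0,0,0,0.873],[-0.269,0.011,0,0,0,0.873]]
  ]
}}

```text
clock: 4.2
tool_pos: [0.5645, 0.0438, 0.1355]
orientation: [-180.0, -0.0, 177.9]
force: [0.5, -0.0, 0.3]
opening: 0.0007
gripper_force: 0.0
```

```bash
cat > ang.py <<'E'
from h import *
import sys
tag=sys.argv[1]; C=np.array([.579,-.0165]); T=np.array([.734,.1035]); o=get_obs()
dd=o["tool_pos"][:2]-C; th=np.radians(o["orientation"][2]-90)
print("tool",o["tool_pos"].round(4),"theta",np.degrees(th)%360,"r",dd@[np.cos(th),np.sin(th)],"p",dd@[-np.sin(th),np.cos(th)],"j6",o["joint_pos"][5].round(1),"F",o["force"].round(2))
P=[]
for n in("scene","top"):
    grab(n,tag+n); W,_=cloud(tag+n); A=W.reshape(-1,3); d=A[:,:2]-C; r=np.hypot(*d.T)
    # tail half and nose: everything at vane height, away from the tool; fin top only fin above rod
    fin=A[(A[:,2]>.165)&(A[:,2]<.197)&(r>.06)&(r<.137)&(np.hypot(*(A[:,:2]-o["tool_pos"][:2]).T)>.12)]
    if len(fin)>5:
        f=np.median(fin[:,:2],0); v=C-f; print(n,"fin",len(fin),f.round(4),"r",np.hypot(*v).round(3),"nose ang",np.degrees(np.arctan2(v[1],v[0])).round(2))
v=T-C; print("target",np.degrees(np.arctan2(v[1],v[0])).round(2))
E
python3 ang.py a1
```

```text
tool [0.5645 0.0438 0.1355] theta 87.9308915368027 r 0.05976403223509952 p 0.016679552763278697 j6 -116.3 F [ 0.45 -0.01  0.3 ]
scene fin 128 [ 0.5778 -0.1126] r 0.096 nose ang 89.29
top fin 48 [ 0.5733 -0.1098] r 0.093 nose ang 86.5
target 37.75
```

The vane is following, now at 88°. Next I'll sweep another 25° and then 20°, and look again.

Call:
{"api": "step_arm", "payload": {
  "steps": [
    [[-0.053,0.012,0,0,0,0.175],[-0.107,0.019,0,0,0,0.349],[-0.161,0.021,0,0,0,0.524],[-0.215,0.019,0,0,0,0.698],[-0.269,0.011,0,0,0,0.873],[-0.269,0.011,0,0,0,0.873]]
  ]
}}

```text
clock: 4.9
tool_pos: [0.5918, 0.0438, 0.1355]
orientation: [-180.0, 0.0, 152.8]
force: [-0.7, 0.6, -0.3]
opening: 0.0006
gripper_force: 0.0
```

Call:
{"api": "step_arm", "payload": {
  "steps": [
    [[-0.053,0.012,0,0,0,0.175],[-0.107,0.019,0,0,0,0.349],[-0.161,0.021,0,0,0,0.524],[-0.215,0.019,0,0,0,0.698],[-0.215,0.019,0,0,0,0.698],[-0.215,0.019,0,0,0,0.698]]
  ]
}}

```text
clock: 5.5
tool_pos: [0.6113, 0.0357, 0.1355]
orientation: [-180.0, -0.0, 133.0]
force: [0.7, -0.4, 0.6]
opening: 0.0003
gripper_force: 0.0
```

```bash
python3 ang.py a2
```

```text
tool [0.6113 0.0357 0.1355] theta 43.01740798843775 r 0.05920330372661442 p 0.016143434341521767 j6 -158.6 F [ 0.66 -0.4   0.62]
top fin 37 [ 0.5007 -0.0769] r 0.099 nose ang 37.67
target 37.75
```

```bash
python3 - <<'E'
from h import *
C=np.array([.579,-.0165])
for t in("a2top","a2scene"):
    W,im=cloud(t); A=W.reshape(-1,3); d=A[:,:2]-C; r=np.hypot(*d.T); dr=np.radians(40); u=np.array([np.cos(dr),np.sin(dr)]);n=np.array([-u[1],u[0]])
    a=d@u;b=d@n
    for nm,lo,hi,z0,z1 in(("tailfin",-.14,-.06,.12,.198),("fintop",-.14,-.06,.18,.2),("tailrod",-.07,-.025,.14,.16),("nose",.09,.14,.135,.17)):
        m=(a>lo)&(a<hi)&(abs(b)<.03)&(A[:,2]>z0)&(A[:,2]<z1)
        p=A[m]
        if len(p)>4:
            vx,vy,x,y=cv2.fitLine(p[:,:2].astype(np.float32),cv2.DIST_HUBER,0,.01,.01).ravel();s=np.sign(vx)
            print(t,nm,len(p),"a",a[m].min().round(3),a[m].max().round(3),"b med",np.median(b[m]).round(4),"line ang",np.degrees(np.arctan2(vy*s,vx*s)).round(1))
t=np.load("a2top.npz")["im"][110:230,180:300]; s=np.load("a2scene.npz")["im"][160:320,190:350]
f=lambda x:cv2.resize(x,(390,390),interpolation=cv2.INTER_CUBIC)
cv2.imwrite("pics/a2c.png",np.hstack([f(t),f(s)])[:,:,::-1])
E
```

```text
a2top tailfin 55 a -0.128 -0.062 b med 0.0054 line ang 39.7
a2top fintop 27 a -0.127 -0.068 b med 0.0041 line ang 39.1
a2top tailrod 30 a -0.065 -0.025 b med 0.0034 line ang 34.1
a2scene nose 43 a 0.117 0.135 b med -0.0026 line ang -71.2
```

View pics/a2c.png

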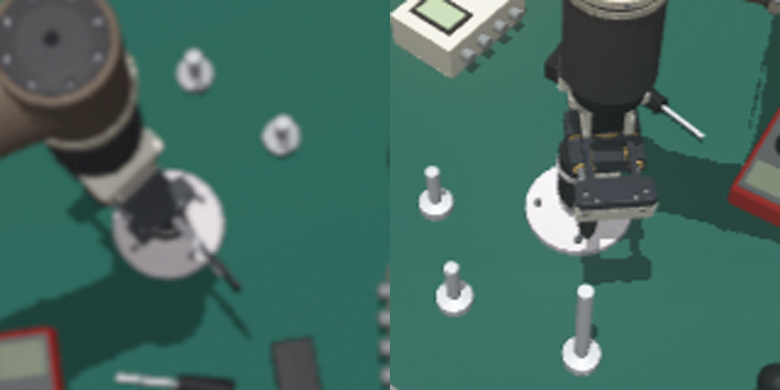

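The left half is the top view, with the fin pointing down-right at (235,285). The right half is the scene view, with the nose showing under the gripper at (588,228), apparently aimed at the tall post at (582,320). The estimates say about 38°, so I'll back off, rise and look with a clear view.

Call:
{"api": "step_arm", "payload": {
  "steps": [
    [[0.1,0,0,0,0,0],[0.25,0,0,0,0,0],[0.4,0,0,0,0,0],[0.4,0,-0.4,0,0,0],[0.4,0,-0.8,0,0,0],[0.4,0,-1,0,0,0]]
  ]
}}

```text
clock: 6.2
tool_pos: [0.5848, 0.0665, 0.2395]
orientation: [179.8, 0.1, 132.9]
force: [0.3, -0.9, 0.7]
opening: 0.0007
gripper_force: 0.0
```

Call:
{"api": "step_arm", "payload": {
  "steps": [
    [[0.4,0,-0.2,0,0,0],[0.8,0,-0.2,0,0,0],[1,0,-0.2,0,0,0],[1,0,-0.2,0,0,0]]
  ]
}}

```text
clock: 6.6
tool_pos: [0.5141, 0.1407, 0.2563]
orientation: [179.9, -0.0, 133.0]
force: [0.0, -0.0, 0.8]
opening: 0.0009
gripper_force: 0.0
```

```bash
python3 ang.py a3; python3 - <<'E'
from h import *
C=np.array([.579,-.0165])
grab("wrist","a3wrist")
for t in("a3top","a3scene","a3wrist"):
    W,im=cloud(t); A=W.reshape(-1,3); d=A[:,:2]-C; dr=np.radians(38); u=np.array([np.cos(dr),np.sin(dr)]);n=np.array([-u[1],u[0]])
    a=d@u;b=d@n
    for nm,lo,hi,z0,z1 in(("fin",-.14,-.06,.12,.198),("nose",.09,.14,.135,.17),("rod",.03,.09,.14,.16),("all",-.14,.14,.14,.16),("hub",-.02,.02,.158,.168),("tallpost",.18,.22,.03,.155)):
        m=(a>lo)&(a<hi)&(abs(b)<.03)&(A[:,2]>z0)&(A[:,2]<z1)
        p=A[m]
        if len(p)>4:
            vx,vy,x,y=cv2.fitLine(p[:,:2].astype(np.float32),cv2.DIST_HUBER,0,.01,.01).ravel();s=np.sign(vx)
            print(t,nm,len(p),"a",a[m].min().round(3),a[m].max().round(3),"b",np.median(b[m]).round(4),b[m].min().round(4),b[m].max().round(4),"line",np.degrees(np.arctan2(vy*s,vx*s)).round(1))
t=np.load("a3top.npz")["im"][110:230,180:300]; s=np.load("a3scene.npz")["im"][160:320,190:350]
f=lambda x:cv2.resize(x,(390,390),interpolation=cv2.INTER_CUBIC)
cv2.imwrite("pics/a3c.png",np.hstack([f(t),f(s)])[:,:,::-1])
E
```

```text
tool [0.5141 0.1407 0.2563] theta 42.99024214144555 r 0.05978173369365937 p 0.15924061841371626 j6 -173.4 F [ 0.01 -0.02  0.78]
scene fin 41 [ 0.5176 -0.0686] r 0.08 nose ang 40.32
top fin 35 [ 0.5049 -0.0741] r 0.094 nose ang 37.83
target 37.75
a3top fin 55 a -0.128 -0.06 b 0.0017 -0.0025 0.0054 line 39.6
a3top nose 60 a 0.091 0.129 b 0.0038 -0.0104 0.0143 line 38.8
a3top rod 48 a 0.03 0.089 b 0.0039 -0.0011 0.0087 line 38.9
a3top all 167 a -0.127 0.129 b 0.0035 -0.0144 0.0202 line 38.4
a3top hub 77 a -0.016 0.02 b 0.0025 -0.0144 0.0185 line 10.1
a3top tallpost 61 a 0.185 0.202 b 0.0002 -0.0082 0.007 line -63.0
a3scene fin 69 a -0.128 -0.061 b -0.0032 -0.0076 0.0033 line 41.0
a3scene nose 120 a 0.094 0.135 b 0.0018 -0.0104 0.0126 line 41.2
a3scene rod 71 a 0.031 0.09 b 0.0008 -0.0044 0.006 line 40.1
a3scene all 315 a -0.112 0.135 b -0.0001 -0.0173 0.0158 line 39.5
a3scene hub 104 a -0.016 0.02 b -0.001 -0.0174 0.0151 line 24.8
a3scene tallpost 170 a 0.19 0.206 b -0.0014 -0.009 0.0073 line -49.2
a3wrist fin 282 a -0.128 -0.08 b 0.0017 -0.0 0.0032 line 39.4
```

View pics/a3c.png

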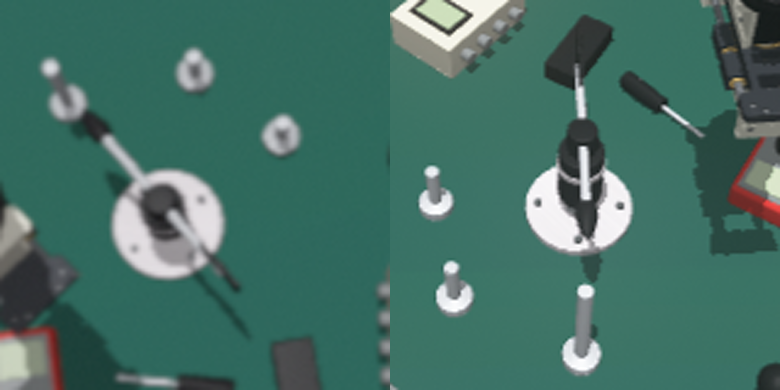

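The view is clear now. In the top view the nose (90,118) lies on the line from the hub (160,197) to the post top (50,67). The scene view agrees: hub (583,140), nose (588,235), post top (585,290). The fits put the vane at about 39.3° and the post at 37.6°, so the miss is about 6 mm, inside the 20 mm limit. Joint 6 is close to its limit, so I'll turn the wrist back while going over to the logger.

Call:
{"api": "step_arm", "payload": {
  "steps": [
    [[-0.24,-0.32,0,0,0,-0.29],[-0.49,-0.64,0,0,0,-0.58],[-0.74,-0.96,0,0,0,-0.87],[-0.74,-0.96,0,0,0,-0.87]]
  ]
}}

```text
clock: 7.15
tool_pos: [0.4953, 0.0152, 0.2555]
orientation: [-180.0, -0.0, 157.9]
force: [0.4, -0.7, 0.5]
opening: 0.0004
gripper_force: 0.0
```

Call:
{"api": "step_arm", "payload": {
  "steps": [
    [[-0.06,-0.33,0,0,0,-0.2],[-0.12,-0.66,0,0,0,-0.4],[-0.19,-1,0,0,0,-0.6],[-0.19,-1,0,0,0,-0.6]]
  ]
}}

```text
clock: 7.55
tool_pos: [0.4751, -0.0836, 0.2553]
orientation: [-180.0, -0.0, 174.9]
force: [0.9, 0.8, 0.5]
opening: 0.0008
gripper_force: 0.0
```

Call:
{"api": "step_arm", "payload": {
  "steps": [
    [[0.09,-0.42,0,0,0,0],[0.17,-0.84,0,0,0,0]]
  ]
}}

```text
clock: 7.75
tool_pos: [0.4516, -0.1635, 0.2554]
orientation: [-180.0, -0.0, 174.9]
force: [1.5, -0.8, 0.3]
opening: 0.0002
gripper_force: 0.0
```

Call:
{"api": "step_arm", "payload": {
  "steps": [
    [[0.09,-0.42,0,0,0,0],[0.17,-0.84,0,0,0,0]]
  ]
}}

```text
clock: 7.95
tool_pos: [0.4267, -0.2465, 0.2555]
orientation: [-180.0, 0.0, 174.8]
force: [0.9, -0.2, 0.3]
opening: 0.0002
gripper_force: 0.0
```

Call:
{"api": "step_arm", "payload": {
  "steps": [
    [[0.09,-0.42,0,0,0,0],[0.17,-0.84,0,0,0,0],[0.17,-0.84,0.4,0,0,0],[0.17,-0.84,0.8,0,0,0],[0.17,-0.84,1,0,0,0],[0.17,-0.84,1,0,0,0]]
  ]
}}

```text
clock: 8.55
tool_pos: [0.4008, -0.3266, 0.1523]
orientation: [179.9, -0.3, 174.7]
force: [0.1, 0.5, 0.8]
opening: 0.0004
gripper_force: 0.0
```

```bash
python3 - <<'E'
from h import *
o=get_obs(); print(o["tool_pos"],o["joint_pos"].round(1),o["force"])
grab("wrist","b1"); grab("scene","b1s"); W,im=cloud("b1")
for t in("b1","scene0","top0"):
    W,im=cloud(t); n=np.hypot(W[...,0]-.404,W[...,1]+.33)<.03
    z=W[...,2][n]; print(t,np.histogram(z[z>.056],bins=np.arange(.056,.092,.003)))
    m=n&(W[...,2]>.081)&(W[...,2]<.092); p=W[m]
    if len(p): print("cap",len(p),p.min(0).round(3),p.max(0).round(3),np.median(p,0).round(4))
b=np.load("b1s.npz")["im"][100:220,150:310]
cv2.imwrite("pics/b1c.png",np.hstack([cv2.resize(np.load("b1.npz")["im"],(400,300)),cv2.resize(b,(400,300),interpolation=cv2.INTER_CUBIC)])[:,:,::-1])
E
```

```text
[ 0.40081778 -0.32659247  0.15231906] [-17.4   9.6 -24.8  -0.  -56.  -77.8] [0.11832338 0.48571371 0.83236715]
b1 (array([  27, 1748,   46,   53,   98, 1347,   40,   58,  918,  158,    0]), array([0.056, 0.059, 0.062, 0.065, 0.068, 0.071, 0.074, 0.077, 0.08 ,
       0.083, 0.086, 0.089]))
cap 1023 [ 0.39  -0.343  0.081] [ 0.417 -0.317  0.085] [ 0.4032 -0.3302  0.0824]
scene0 (array([27, 33, 12, 10, 25, 22, 14, 10, 22,  5,  1]), array([0.056, 0.059, 0.062, 0.065, 0.068, 0.071, 0.074, 0.077, 0.08 ,
       0.083, 0.086, 0.089]))
cap 20 [ 0.395 -0.34   0.082] [ 0.419 -0.319  0.087] [ 0.4093 -0.3317  0.0825]
top0 (array([23, 37, 20,  9, 16, 24, 18, 12, 15, 17,  3]), array([0.056, 0.059, 0.062, 0.065, 0.068, 0.071, 0.074, 0.077, 0.08 ,
       0.083, 0.086, 0.089]))
cap 33 [ 0.392 -0.342  0.081] [ 0.414 -0.319  0.088] [ 0.4027 -0.3305  0.0832]
```

View pics/b1c.png

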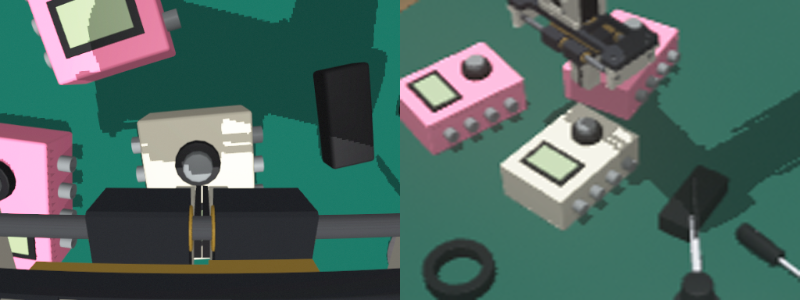

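The wrist view shows the grey logger's button at (198,162) just ahead of the shut fingers, and the pink look-alikes are clear of them. The cap's centre is at (0.4035, -0.330) and its top at z 0.0825. I'll go down in two stages.

Call:
{"api": "step_arm", "payload": {
  "steps": [
    [[-0.03,-0.03,0.3,0,0,0],[-0.03,-0.03,0.55,0,0,0],[-0.03,-0.03,0.64,0,0,0],[-0.03,-0.03,0.64,0,0,0]]
  ]
}}

```text
clock: 9.05
tool_pos: [0.4057, -0.3305, 0.0918]
orientation: [-180.0, -0.0, 174.9]
force: [0.8, -0.1, -0.4]
opening: 0.0002
gripper_force: 0.0
```

Call:
{"api": "step_arm", "payload": {
  "steps": [
    [[0,0,0.02,0,0,0],[0,0,0.04,0,0,0],[0,0,0.06,0,0,0],[0,0,0.07,0,0,0],[0,0,0.07,0,0,0]]
  ]
}}

```text
clock: 9.55
tool_pos: [0.4054, -0.3305, 0.0847]
orientation: [-180.0, 0.0, 174.9]
force: [-0.1, -0.6, -0.3]
opening: 0.0006
gripper_force: 0.0
```

Call:
{"api": "step_arm", "payload": {
  "steps": [
    [[0,0,0.02,0,0,0],[0,0,0.04,0,0,0],[0,0,0.06,0,0,0],[0,0,0.07,0,0,0],[0,0,0.07,0,0,0]]
  ]
}}

```text
clock: 10.05
tool_pos: [0.4056, -0.3306, 0.0776]
orientation: [-180.0, 0.0, 174.9]
force: [-0.4, 0.7, 4.9]
opening: 0.0004
gripper_force: 2.0
```

Call:
{"api": "step_arm", "payload": {
  "steps": [
    [[0,0,0.01,0,0,0],[0,0,0.02,0,0,0],[0,0,0.025,0,0,0],[0,0,0.025,0,0,0]]
  ]
}}

```text
clock: 10.45
tool_pos: [0.4057, -0.3306, 0.0761]
orientation: [-180.0, 0.0, 174.9]
force: [-2.6, 2.8, 14.2]
opening: 0.0006
gripper_force: 7.0
```

The force rose to 14 N and the tool stopped at 0.0761, so the button is on its stop. I'll release it, rise and check.

Call:
{"api": "step_arm", "payload": {
  "steps": [
    [[0,0,-0.05,0,0,0],[0,0,-0.2,0,0,0],[0,0,-0.6,0,0,0],[0,0,-1,0,0,0],[0,0,-1,0,0,0],[0,0,-1,0,0,0]]
  ]
}}

```text
clock: 11.05
tool_pos: [0.4056, -0.3303, 0.1756]
orientation: [180.0, 0.1, 174.9]
force: [-0.8, 0.0, -0.7]
opening: 0.0005
gripper_force: 0.0
```

```bash
python3 ang.py c1; python3 - <<'E'
from h import *
grab("wrist","c1w"); W,_=cloud("c1w")
m=(np.hypot(W[...,0]-.4035,W[...,1]+.33)<.012)&(W[...,2]>.07); print("cap z",np.median(W[m][:,2]),m.sum())
for n,a in(("tall",(.734,.1035)),("sa",(.766,-.051)),("sb",(.684,-.153))):
  for t in("0","c1"):
    W,_=cloud("top0" if t=="0" else "c1top"); A=W.reshape(-1,3); p=A[(np.hypot(*(A[:,:2]-a).T)<.03)&(A[:,2]>.03)]; print(n,t,np.median(p,0).round(4))
E
```

```text
tool [ 0.4056 -0.3303  0.1756] theta 84.86924773262021 r -0.328100236724256 p 0.1446670312967533 j6 -77.4 F [-0.79  0.02 -0.73]
scene fin 42 [ 0.5154 -0.069 ] r 0.082 nose ang 39.54
top fin 11 [ 0.5222 -0.0603] r 0.072 nose ang 37.61
target 37.75
cap z 0.19198781658564512 2170
tall 0 [0.7278 0.1004 0.1139]
tall c1 [0.7275 0.1002 0.1121]
sa 0 [ 0.7608 -0.0506  0.0718]
sa c1 [ 0.7616 -0.0505  0.0722]
sb 0 [ 0.68   -0.1533  0.0702]
sb c1 [ 0.68   -0.1526  0.0709]
```

The vane and posts haven't moved and the tool is clear of everything. (The "cap z" reading of 0.192 was the gripper itself, so it isn't a check on the button.) Handing in.

```bash
python3 -c "
from plant import *
print(close_job())"
```

```text
the job is handed in; nothing more can be done
None
```

The job is handed in with no verdict returned: the vane's nose points at the tall post (about 6 mm off, limit 20 mm), the logger button was pressed to its stop and released (its return not seen on camera), and the posts measure unmoved.

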